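Roll a battery cell onto the inspection line and photograph it

TASK

Push the top of the orange battery cell sideways, gently, with the fingertips or the outside of the fingers, and so roll it away from the rim over the black inspection plate until it lies along the yellow line, centred over it, so that its terminal faces the microscope; let go of it, and then press the red shutter button right down to take the picture. Never pick up, squeeze hard or tip the cell, do not press the shutter before the cell lies on the line, do not bump the microscope, and leave the blue cell and everything else where it is.

Things in the scene. Friction and masses are not known exactly. Their poses are not given: they have to be found in the camera images.
- stage: fixed, level black plate, 260 mm (its x) by 210 mm (its y), 8 mm thick; metal rims, 6 mm thick, along its -x and +x edges stand 12 mm above its top (20 mm above the bench). At its +y side a foot runs on to y = 260 mm and carries the microscope. Origin on the bench surface under the middle of the yellow line, which is painted flat, 4 mm wide, 200 mm long, along y at x = 0. Place and yaw vary
- orange_cell: orange battery cell lying on the plate by the -x or the +x rim, 3 to 10 mm off it (no room for a finger between), roughly parallel to the line and 98 to 105 mm from it. Cylinder 32 mm in diameter, 136 mm long, 0.27 kg. Origin at its centre, 24 mm above the bench; own y axis = cylinder axis, brass terminal at +y; other axes turn as it rolls. It stops within 2 mm when no longer pushed
- blue_cell: the same kind of cell in blue wrap, lying by the opposite rim, 98 to 105 mm from the yellow line; not to be moved. Origin at its centre, own y axis along the cylinder
- scope: hand microscope on a post, fixed to the plate's foot, not to be bumped; its frame is the plate's frame. In it the tube, 37 mm thick, slopes up from its lens at x = 0, y = 150, z = 56 mm (lowest point z = 38) to y = 255, z = 92 mm; the post, 14 mm thick, stands at x = 42, y = 215 mm, up to z = 162 mm; its clamp knob reaches x = 68 mm
- shutter_top (a point): centre of the top face of the red shutter button, 28 mm in diameter, 48 mm above the bench, on a fixed grey box 75 x 62 x 26 mm that stands to the robot's right of the plate. It is pressed straight down
- shutter (a joint): travel of the shutter button: 0 released, 0.006 m fully down, which takes 5 N; it springs back by itself
- solvent: small clear bottle with a red cap, 54 mm in diameter, 140 mm tall, standing at the right beyond the shutter; bystander. Origin at the centre of its underside
- solder_spool: white solder spool, 56 mm in diameter, 42 mm tall, standing on its flange at the near left; bystander. Origin at the centre of its underside
- screwdriver: screwdriver with an orange handle, 190 mm long, lying at the right of the shutter; bystander
- circuit_board: green circuit board, 70 x 100 mm, with parts up to 16 mm high, lying at the left; bystander. Origin at the centre of its underside
Things that resemble listed ones, but are neither listed nor needed, are in the scene too. What is shaped like the orange_cell but turquoise is not meant.

How it is judged:
By the outcome, as a careful person would: the job done as asked, in the order asked, and still so for the second after the job is handed in, with the robot touching nothing.
It also fails if it takes over 67 s, if anything falls off the work surface, if the arm or the gripper's body presses on something with over 40 N, if the wrist force passes 120 N, or if a joint passes its speed limit or range.

ROBOT

A 6-joint arm with a two-finger parallel gripper is mounted at the origin on the work surface. World frame = base frame: x ahead of the robot, y to its left, z up, the work surface at z = 0. Lengths are in m, angles in rad, forces in N, time in s.
With the tool pointing down it reaches from about 0.35 to 0.775 m from the base axis. Payload 7.3 kg.
Tool frame: the origin (TCP) lies on the centre line of the jaws, within the pads' length; the fingertips stand ahead of it and the grasp point (between the pads) lies 11 mm behind it (robot.nose_length is the z of the fingertips in the tool frame, in m); z points along the fingers, y is the line along which they close (so a half turn about z gives the same grasp; the last joint's range is limited). The gripper opens to 92 mm and grips with 3 to 60 N. Pads are 19 mm wide; open, the fingers measure 130 mm over their backs; the gripper's body (75 mm by 190 mm) begins 47 mm behind the grasp point.
Start: joints at [-1.353, 0.342, 1.524, -0, 1.275, -0.146], TCP at [0.187, -0.491, 0.208] pointing down, gripper open.
Joint ranges: [-2.53, 2.53], [-0.77, 2.02], [0.04, 2.7], [-1, 4.14], [0.28, 2.66], [-3.11, 3.11]. Speed limits (rad/s): [2.57, 2.57, 3.14, 3.14, 3.14, 3.14].

INTERFACE

Orientations are given as [roll, pitch, yaw] about the fixed x, y, z axes, in that order (R = Rz(yaw) Ry(pitch) Rx(roll)).
In Python, from cell import robot, cams gives the robot as it stands. The module is installed in compiled form; this text tells all that it offers.
- The arm moves only by the tool carry_out, never from a script. Its argument "deltas" is a list of rows, each a list of 7 numbers: the shift along the tool's x, y, z in cm, then the turn, a rotation vector about the tool's x, y, z in rad, then the opening, from 0 (shut) to 1 (fully open). A call has exactly 8 rows; each row shifts and turns the commanded pose from where the row before left it, along the tool's axes as they then stand; what a row does not reach is not made up. A row lasts 1/12 s, in which the tool goes at most 41.7 mm and 7.16 degrees, less where a joint would pass 70% of its speed; a pose out of reach is approached as far as the arm can. A call is refused whole if a number of a shift passes 4.17 or a number of a turn 0.125, either way. A call with a gripper value outside its range is refused whole. The fingers move at their own pace and stop on an object; "force" is the grip in N (left out, the last holds). Time passes only in rows, so rows that do not move let the fingers close, or fill a call up. It gives the time, the measured TCP pose, the force, the opening and the grip force at its end, in the units of the state.
- robot.observe(): the state, without advancing time (a new reading comes with each control period).
- cams.read_camera(name): name is "scene" or "top"; returns a dict with "image" (420x560x3 uint8, blue, green, red), "depth" (420x560 float32, m along the optical axis (not along the pixel's ray), 0 where there is no reading), "fx", "fy", "cx", "cy" (pixels), "world_to_cam" (4x4, takes a point from world to camera coordinates). Camera axes: x right, y up, looking along -z (the intrinsics and any distortion apply to the point x, -y, -z); pixel columns grow to the right and rows downward; lengths in m; the calibration is good to about 2 mm. A picture is of the moment at which its call begins.
- robot.hand_in(): hands the job in; it is judged then, once.
The state is a dict: "time": time; "qpos": joint angles; "qvel": joint speeds; "joint_efforts": joint torques, N m; "tool_pos": TCP position; "tool_rot": TCP orientation; "contact_force": force on the tool from outside, world axes, zero at the start; "torque": the same for the moment, N m; "opening": finger opening in m; "grip_force": force on a finger pad.
Only numpy, scipy, OpenCV 4.12 (cv2) and the standard library are available. Lean on these libraries where they do the work, as an engineer would, in place of code of your own. Each camera call takes 0.05 s, during which the arm holds its last target. There are 200 camera calls.

## Working session

There is one attempt and no reset: what is moved stays moved. The work goes in short steps, Python scripts to look and compute and a tool call to move; the robot and the scene stay as the last step left them, time stands still between calls to the robot, and variables do not carry over. Pictures are saved under pics/ and viewed, at most 10 in all, crops included, and the job is handed in when it is done.

Besides the shell and the picture viewer there is one more tool, called after "Call:" as a command line: name --pt "numbers of a row" for each row, then --argument value for the rest. carry_out: Moves the arm, as the interface text tells. Its arguments: {"type":"object","properties":{"deltas":{"type":"array","items":{"type":"array","items":{"type":"number"}}},"force":{"type":"number"}},"required":["deltas"]}

```bash
mkdir -p pics; cat > h.py <<'E'
import numpy as np, cv2
from cell import robot, cams
def ray(c,u,v):
    # undistorted ray in world
    T=np.linalg.inv(c["world_to_cam"]); d=np.array([(u-c["cx"])/c["fx"],-(v-c["cy"])/c["fy"],-1.])
    return T[:3,3],T[:3,:3]@d
def onplane(c,u,v,z):
    o,d=ray(c,u,v); return o+d*(z-o[2])/d[2]
def cloud(c):
    h,w=c["depth"].shape; u,v=np.meshgrid(np.arange(w),np.arange(h)); D=c["depth"]
    P=np.stack([(u-c["cx"])/c["fx"]*D,-(v-c["cy"])/c["fy"]*D,-D],-1)
    T=np.linalg.inv(c["world_to_cam"]); return P@T[:3,:3].T+T[:3,3]
E
python3 - <<'E'
from h import *
for n in("scene","top"):
    c=cams.read_camera(n); cv2.imwrite(f"pics/{n}0.png",c["image"]); print(n,c.keys(),c["fx"],c["cx"],c["cy"],np.linalg.inv(c["world_to_cam"])[:3].round(3).tolist())
    np.savez(f"{n}0.npz",**c)
print(robot.observe(),robot.nose_length)
E
```

```text
scene dict_keys(['image', 'depth', 'fx', 'fy', 'cx', 'cy', 'world_to_cam']) 463.94323247161185 277.410343737292 214.74566913419548 [[-0.498, -0.514, 0.698, 1.504], [0.867, -0.275, 0.416, 0.603], [-0.022, 0.813, 0.582, 0.913]]
top dict_keys(['image', 'depth', 'fx', 'fy', 'cx', 'cy', 'world_to_cam']) 543.2840133553151 280.6896102621366 211.7548931540606 [[0.009, 0.983, -0.186, 0.18], [-1.0, 0.01, 0.005, 0.002], [0.007, 0.186, 0.983, 1.767]]
{'time': 0.1, 'qpos': array([-1.35297207e+00,  3.42662992e-01,  1.52491434e+00,  8.77265163e-06,
        1.27539018e+00, -1.46018817e-01]), 'qvel': array([-8.49342453e-04, -1.97644150e-03, -1.85353594e-03,  6.15527954e-04,
        1.01053347e-03, -8.12205143e-05]), 'joint_efforts': array([ 1.41642671e-03, -4.32007778e+01, -2.44693887e+01,  7.18870014e-02,
        5.25766995e-02, -4.58388502e-05]), 'tool_pos': array([ 0.1867618 , -0.49024958,  0.20781181]), 'tool_rot': array([-3.14023365e+00, -2.08342603e-04,  3.63840375e-01]), 'contact_force': array([0.56272202, 0.60525386, 0.31922922]), 'torque': array([ 0.0198854 ,  0.00717972, -0.08383668]), 'grip_force': 0.0, 'opening': 0.09183146911009478} 0.008
```

View pics/top0.png

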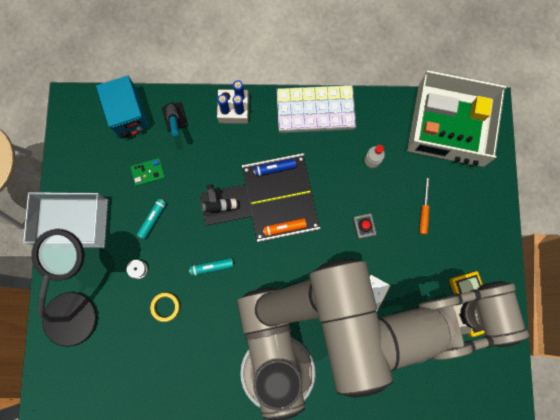

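View pics/scene0.png

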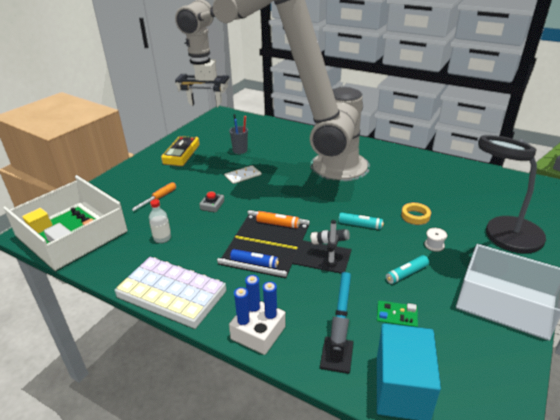

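The top view shows the orange cell at (286,228) by the near rim, with the blue cell at (276,168), the yellow line running (250,205)–(310,193), the scope at left (220,203) and the shutter at (365,225). The other similar items are the turquoise cells at (211,267) and (151,218), and the screwdriver's orange handle at (424,219). (286,228) fits because it is an orange cylinder on the plate by a rim. I'll confirm it in a crop and measure.

```bash
python3 - <<'E'
from h import *
S={n:dict(np.load(f"{n}0.npz")) for n in("scene","top")}
c=S["top"]; im=c["image"]; hsv=cv2.cvtColor(im,cv2.COLOR_BGR2HSV)
def m(c,lo,hi,box,minA=10):
    hsv=cv2.cvtColor(c["image"],cv2.COLOR_BGR2HSV); k=cv2.inRange(hsv,lo,hi); M=np.zeros_like(k); x0,y0,x1,y1=box; M[y0:y1,x0:x1]=k[y0:y1,x0:x1]; return M
def rect(M): 
    p=np.argwhere(M>0)[:,::-1].astype(np.float32); return cv2.minAreaRect(p),len(p)
def axis(c,M,z):
    p=np.argwhere(M>0)[:,::-1]; W=np.array([onplane(c,u,v,z)[:2] for u,v in p]); r=cv2.minAreaRect(W.astype(np.float32)); b=cv2.boxPoints(r)
    e=[b[1]-b[0],b[2]-b[1]]; L=max(e,key=np.linalg.norm); L=L*np.sign(L[1]); return np.array(r[0]),W.mean(0).round(4),sorted(r[1]),np.degrees(np.arctan2(-L[0],L[1])),len(p)
B=(245,150,325,245)
for nm,lo,hi,z in(("yellow",(22,80,80),(35,255,255),.008),("orange",(5,120,90),(18,255,255),.030),("blue",(105,120,40),(130,255,255),.030)):
    print(nm,axis(c,m(c,lo,hi,B),z))
M=m(c,(0,120,80),(8,255,255),(350,210,380,240))|m(c,(172,120,80),(180,255,255),(350,210,380,240)); print("red",axis(c,M,.047))
c2=S["scene"]
print("S")
B=(215,205,320,280)
for nm,lo,hi,z in(("yellow",(22,80,80),(35,255,255),.008),("orange",(5,120,90),(18,255,255),.030),("blue",(105,120,40),(130,255,255),.030)):
    print(nm,axis(c2,m(c2,lo,hi,B),z))
M=m(c2,(0,120,80),(8,255,255),(195,185,225,215))|m(c2,(172,120,80),(180,255,255),(195,185,225,215)); print("red",axis(c2,M,.047))
P=cloud(c); print("depth pts",[P[v,u].round(3).tolist() for u,v in((286,228),(276,168),(290,215),(365,225),(340,240),(225,204),(211,195))])
a=cv2.resize(im[145:255,190:390],None,fx=4,fy=4,interpolation=cv2.INTER_CUBIC); cv2.imwrite("pics/crop1.png",a)
E
```

```text
yellow (array([0.58251196, 0.03056897]), array([ 0.5632, -0.0033]), [0.17720144987106323, 0.20534777641296387], np.float32(40.704872), 206)
orange (array([ 0.45984033, -0.01961078]), array([ 0.4606, -0.0234]), [0.034575097262859344, 0.1409931480884552], np.float32(12.850554), 405)
blue (array([0.65923643, 0.01394586]), array([0.66  , 0.0087]), [0.03476019576191902, 0.13758587837219238], np.float32(13.547694), 346)
red (array([ 0.4672806 , -0.28022841]), array([ 0.4671, -0.28  ]), [0.028481999412178993, 0.029443606734275818], np.float32(63.005344), 75)
S
yellow (array([0.58947968, 0.02668245]), array([ 0.5643, -0.0018]), [0.17022395133972168, 0.21059365570545197], np.float32(-42.916916), 255)
orange (array([ 0.46559942, -0.01806328]), array([ 0.4692, -0.0224]), [0.05980370193719864, 0.14724217355251312], np.float32(12.833865), 397)
blue (array([0.6950376 , 0.02167781]), array([0.6694, 0.011 ]), [0.115877665579319, 0.14431747794151306], np.float32(14.223007), 458)
red (array([ 0.47192425, -0.27520737]), array([ 0.4726, -0.2757]), [0.027502864599227905, 0.04041872173547745], np.float32(-53.857315), 55)
depth pts [[0.456, -0.024, 0.029], [0.652, 0.01, 0.043], [0.504, -0.038, -0.0], [0.465, -0.277, 0.048], [0.422, -0.202, -0.001], [0.521, 0.17, 0.087], [0.548, 0.214, 0.094]]
```

View pics/crop1.png

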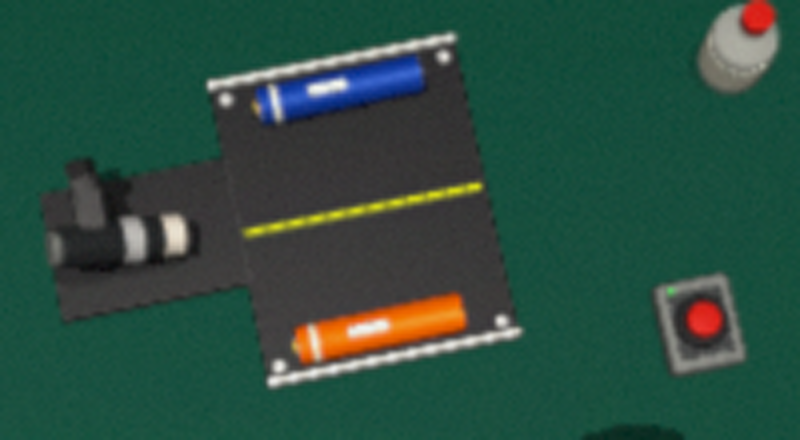

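The crop confirms the orange cell on the plate with its brass terminal toward the scope (crop (300,340)), and the button at crop (705,318). Next I fit the line and plan the approach.

```bash
cat >> h.py <<'E'
def line_pose(c,box,n="top"):
    hsv=cv2.cvtColor(c["image"],cv2.COLOR_BGR2HSV); k=cv2.inRange(hsv,(22,80,70),(35,255,255)); M=np.zeros_like(k); x0,y0,x1,y1=box; M[y0:y1,x0:x1]=k[y0:y1,x0:x1]
    _,L,st,_=cv2.connectedComponentsWithStats(M); p=np.argwhere(L==1+np.argmax(st[1:,4]))[:,::-1]
    W=np.array([onplane(c,u,v,.008)[:2] for u,v in p]); vx,vy,x,y=cv2.fitLine(W.astype(np.float32),cv2.DIST_HUBER,0,1e-4,1e-4).ravel()
    d=np.array([vx,vy])*np.sign(vy); s=(W-[x,y])@d; o=np.array([x,y])+d*(s.min()+s.max())/2
    return o,np.arctan2(-d[0],d[1]),np.ptp(s)
E
python3 - <<'E'
from h import *
S={n:dict(np.load(f"{n}0.npz")) for n in("scene","top")}
for n,b in(("top",(245,185,318,210)),("scene",(225,230,305,255))):
    o,psi,l=line_pose(S[n],b); print(n,o.round(4),round(np.degrees(psi),2),l)
    ex=np.array([np.cos(psi),np.sin(psi)]);ey=np.array([-ex[1],ex[0]])
    for nm,p in(("orange",(.4598,-.0196)),("blue",(.659,.0139)),("button",(.469,-.278))): d=np.array(p)-o; print(nm,(d@ex).round(4),(d@ey).round(4))
P=cloud(S["scene"]); q=P[(P[...,2]>.06)&(S["scene"]["depth"]>0)&(P[...,0]>.15)&(P[...,0]<.8)&(P[...,1]>-.6)&(P[...,1]<-.1)&(P[...,2]<.25)]
# clusters of tall things
g=np.unique(np.c_[(q[:,:2]/.04).round()*.04],axis=0)
for a in g:
    s=q[(abs(q[:,0]-a[0])<.02)&(abs(q[:,1]-a[1])<.02)]; 
    if len(s)>5: print(a.round(2),s[:,2].max().round(3),len(s))
E
```

```text
top [ 0.5628 -0.0042] 12.21 0.20292652445451664
orange -0.104 0.0067
blue 0.0978 -0.0027
button -0.1496 -0.2478
scene [ 0.5619 -0.0047] 12.09 0.20399936406747782
orange -0.103 0.0068
blue 0.0988 -0.0022
button -0.1481 -0.2478
[ 0.16 -0.44] 0.25 25
[ 0.2  -0.52] 0.249 22
[ 0.68 -0.6 ] 0.122 43
[ 0.68 -0.56] 0.12 7
[ 0.68 -0.32] 0.144 67
[ 0.68 -0.28] 0.146 101
[ 0.72 -0.56] 0.122 88
[ 0.72 -0.52] 0.12 98
[ 0.72 -0.48] 0.122 88
[ 0.72 -0.44] 0.119 98
[ 0.72 -0.32] 0.147 121
[ 0.72 -0.28] 0.135 84
[ 0.76 -0.44] 0.104 149
[ 0.8  -0.52] 0.062 8
[ 0.8  -0.44] 0.105 81
```

Call:
carry_out --pt "0 0 0 0 0 0.076 0.6" --pt "0 0 0 0 0 0.076 0.6" --pt "1 -1.2 0 0 0 0 0.6" --pt "1.7 -2 0 0 0 0 0.6" --pt "1.7 -2 0 0 0 0 0.6" --pt "1.7 -2 0 0 0 0 0.6" --pt "1.7 -2 0 0 0 0 0.6" --pt "1.7 -2 0 0 0 0 0.6"

```text
time: 0.77
tool_pos: [0.2564, -0.3598, 0.2081]
tool_rot: [-3.141, 0.0, 0.211]
contact_force: [0.7, 0.1, -0.6]
opening: 0.0555
grip_force: 0.0
```

Call:
carry_out --pt "1.7 -2 0 0 0 0 0.6" --pt "1.7 -2 0 0 0 0 0.6" --pt "1.7 -2 0 0 0 0 0.6" --pt "1.7 -2 0 0 0 0 0.6" --pt "1.7 -2 0 0 0 0 0.6" --pt "1.7 -2 0 0 0 0 0.6" --pt "1.7 -2 0 0 0 0 0.6" --pt "1.7 -2 0 0 0 0 0.6"

```text
time: 1.43
tool_pos: [0.3557, -0.1748, 0.2082]
tool_rot: [-3.141, 0.0, 0.212]
contact_force: [-0.4, -0.9, -0.3]
opening: 0.0549
grip_force: 0.0
```

Call:
carry_out --pt "1.6 -2 0 0 0 0 0.6" --pt "1.6 -2 0 0 0 0 0.6" --pt "1.6 -2 0 0 0 0 0.6" --pt "1.6 -2 0 0 0 0 0.6" --pt "1.5 -2 0 0 0 0 0.6" --pt "1.2 -1.8 0 0 0 0 0.6" --pt "0.7 -1.3 0 0 0 0 0.6" --pt "0 0 2 0 0 0 0.6"

```text
time: 2.1
tool_pos: [0.4263, -0.0256, 0.1906]
tool_rot: [3.14, -0.006, 0.215]
contact_force: [1.0, -0.4, 0.4]
opening: 0.0548
grip_force: 0.0
```

Call:
carry_out --pt "0 0 2.5 0 0 0 0.6" --pt "0 0 2.5 0 0 0 0.6" --pt "0 0 2.5 0 0 0 0.6" --pt "0 0 2.5 0 0 0 0.6" --pt "0 0 2.5 0 0 0 0.6" --pt "0 0 1.8 0 0 0 0.6" --pt "0 0 0.9 0 0 0 0.6" --pt "0 0 0 0 0 0 0.6"

```text
time: 2.77
tool_pos: [0.422, -0.0271, 0.0344]
tool_rot: [-3.14, 0.004, 0.212]
contact_force: [-1.1, -0.3, 0.3]
opening: 0.0551
grip_force: 0.0
```

```bash
python3 - <<'E'
from h import *
c=cams.read_camera("scene"); cv2.imwrite("pics/s1.png",cv2.resize(c["image"][160:310,180:380],None,fx=4,fy=4,interpolation=cv2.INTER_CUBIC))
E
```

```text
(no output)
```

View pics/s1.png

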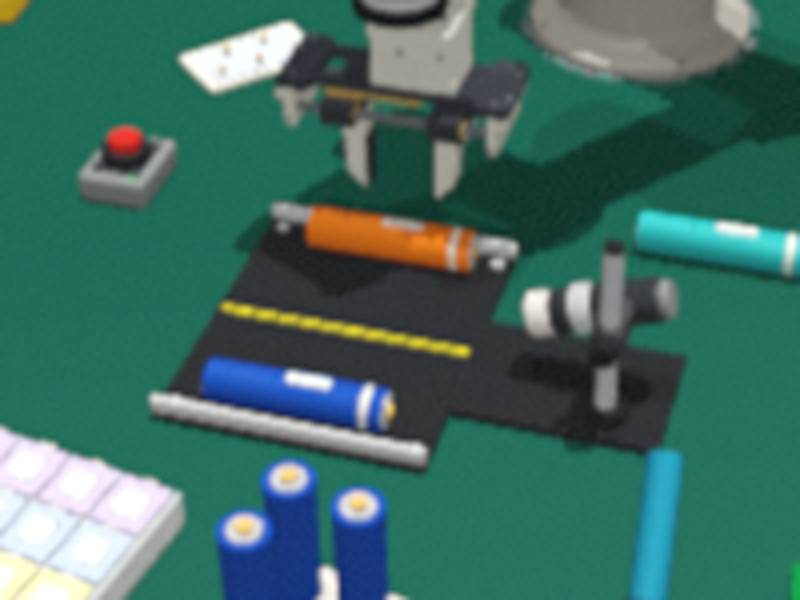

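Both fingertips (crop (360,185) and (450,195)) are behind the cell, above the rim. I start a slow push along tool x.

Call:
carry_out --pt "0 0 -0.15 0 0 0 0.6" --pt "0.3 0 0 0 0 0 0.6" --pt "0.3 0 0 0 0 0 0.6" --pt "0.3 0 0 0 0 0 0.6" --pt "0.3 0 0 0 0 0 0.6" --pt "0.3 0 0 0 0 0 0.6" --pt "0.3 0 0 0 0 0 0.6" --pt "0.3 0 0 0 0 0 0.6"

```text
time: 3.48
tool_pos: [0.4447, -0.023, 0.038]
tool_rot: [3.141, -0.0, 0.212]
contact_force: [0.4, 0.2, -0.2]
opening: 0.0552
grip_force: 0.0
```

Call:
carry_out --pt "0.3 0 0 0 0 0 0.6" --pt "0.3 0 0 0 0 0 0.6" --pt "0.3 0 0 0 0 0 0.6" --pt "0.3 0 0 0 0 0 0.6" --pt "0.3 0 0 0 0 0 0.6" --pt "0.3 0 0 0 0 0 0.6" --pt "0.3 0 0 0 0 0 0.6" --pt "0.3 0 0 0 0 0 0.6"

```text
time: 4.15
tool_pos: [0.4681, -0.018, 0.0379]
tool_rot: [3.142, 0.0, 0.212]
contact_force: [0.2, -0.0, -0.1]
opening: 0.0551
grip_force: 0.0
```

```bash
cat >> h.py <<'E'
def orange(n,box=None,z=.030):
    c=cams.read_camera(n); hsv=cv2.cvtColor(c["image"],cv2.COLOR_BGR2HSV); k=cv2.inRange(hsv,(4,120,70),(19,255,255)); M=np.zeros_like(k)
    x0,y0,x1,y1=box or ((245,150,325,245) if n=="top" else (215,200,320,280)); M[y0:y1,x0:x1]=k[y0:y1,x0:x1]
    W=np.array([onplane(c,u,v,z)[:2] for v,u in np.argwhere(M>0)]); o=np.array([.5626,-.0044]); psi=.2125
    ex=np.array([np.cos(psi),np.sin(psi)]);ey=np.array([-ex[1],ex[0]]); Q=np.c_[(W-o)@ex,(W-o)@ey]
    r=cv2.minAreaRect(Q.astype(np.float32)); b=cv2.boxPoints(r); L=max([b[1]-b[0],b[2]-b[1]],key=np.linalg.norm); L=L*np.sign(L[1])
    vx,vy,x,y=cv2.fitLine(Q.astype(np.float32),cv2.DIST_L2,0,1e-4,1e-4).ravel()
    t=robot.observe()["tool_pos"]; d=t[:2]-o
    print(n,"rect ctr",np.round(r[0],4),"size",np.round(sorted(r[1]),4),"ang",np.degrees(np.arctan2(-L[0],L[1])).round(2),"fit ang",np.degrees(np.arctan2(-vx/vy,1)).round(2),"mean",Q.mean(0).round(4),len(Q),"xr",np.percentile(Q[:,0],[3,97]).round(4),"tcp",(d@ex).round(4),(d@ey).round(4),t[2].round(4))
    return c
E
python3 - <<'E'
from h import *
orange("top");orange("scene")
E
```

```text
Traceback (most recent call last):
  File "h.py", line 23, in orange
    ex=np.array([np.cos(psi),np.sin(psi)]);ey=np.array([-ex[1],ex[0]]); Q=np.c_[(W-o)@ex,(W-o)@ey]
                                                                                 ~^~
ValueError: operands could not be broadcast together with shapes (0,) (2,)
```

Top view is hidden by the arm; scene view only.

```bash
python3 - <<'E'
from h import *
c=orange("scene"); cv2.imwrite("pics/s2.png",cv2.resize(c["image"][160:310,180:380],None,fx=4,fy=4,interpolation=cv2.INTER_CUBIC))
E
```

```text
scene rect ctr [-0.0096  0.0096] size [0.1451 0.2316] ang -88.98 fit ang -3.73 mean [-0.0931  0.0042] 403 xr [-0.1217 -0.0682] tcp -0.095 0.0066 0.0379
```

View pics/s2.png

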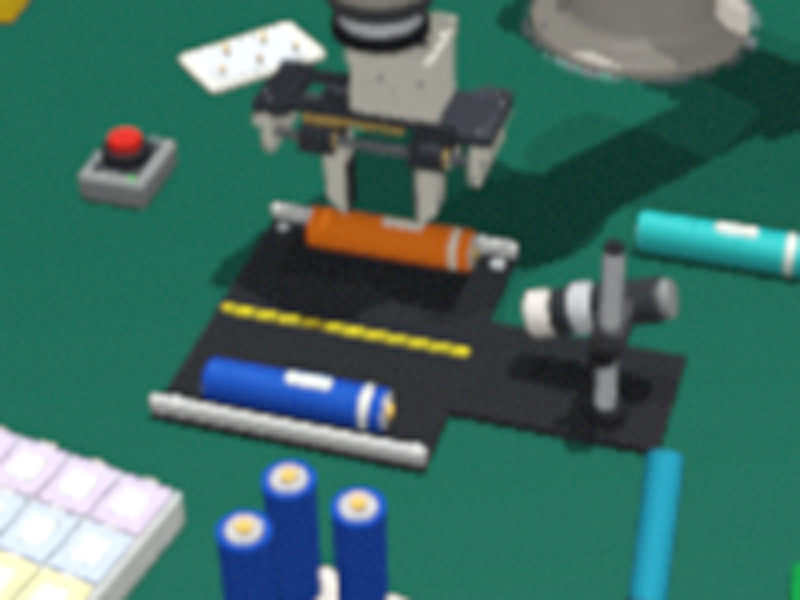

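The fingertips (crop (340,205) and (430,220)) are drawn over the cell's upper edge, the cell is unmoved and the force is about 0, which doesn't match the expected contact. I'll check tip heights from the depth before moving.

```bash
python3 - <<'E'
from h import *
c=cams.read_camera("scene"); P=cloud(c); o=np.array([.5626,-.0044]); psi=.2125
ex=np.array([np.cos(psi),np.sin(psi)]);ey=np.array([-ex[1],ex[0]])
hsv=cv2.cvtColor(c["image"],cv2.COLOR_BGR2HSV)
for u in (265,287,275):
  for v in range(196,230,2):
    p=P[v,u]; d=p[:2]-o; print(u,v,(d@ex).round(3),(d@ey).round(3),p[2].round(3),hsv[v,u])
print(robot.nose_length,robot.observe()["tool_pos"],robot.observe()["contact_force"])
E
```

```text
265 196 -0.081 -0.024 0.123 [ 30  11 113]
265 198 -0.089 -0.028 0.11 [ 25  18 157]
265 200 -0.081 -0.025 0.108 [ 27  17 153]
265 202 -0.084 -0.026 0.098 [ 25  19 150]
265 204 -0.083 -0.026 0.091 [ 27  17 152]
265 206 -0.083 -0.026 0.084 [ 27  18 152]
265 208 -0.084 -0.027 0.075 [ 27  17 153]
265 210 -0.083 -0.027 0.068 [ 30  16 155]
265 212 -0.117 -0.04 0.035 [ 12  69 152]
265 214 -0.104 -0.036 0.037 [ 12 201 176]
265 216 -0.093 -0.032 0.037 [ 13 226 182]
265 218 -0.093 -0.032 0.028 [ 13 224 183]
265 220 -0.093 -0.032 0.021 [ 13 229 177]
265 222 -0.095 -0.034 0.011 [ 11 197 124]
265 224 -0.086 -0.031 0.01 [160  26  29]
265 226 -0.074 -0.026 0.011 [128  34  30]
265 228 -0.07 -0.025 0.007 [90 27 28]
287 196 -0.071 0.05 0.143 [109  30  67]
287 198 -0.059 0.054 0.144 [105  36  56]
287 200 -0.061 0.053 0.135 [111  39  46]
287 202 -0.061 0.053 0.128 [20  9 84]
287 204 -0.086 0.045 0.103 [ 23  21 161]
287 206 -0.085 0.045 0.096 [ 25  19 161]
287 208 -0.087 0.045 0.087 [ 27  17 161]
287 210 -0.086 0.045 0.08 [ 27  17 162]
287 212 -0.085 0.045 0.073 [ 25  17 162]
287 214 -0.178 0.016 -0.004 [
[... 366 characters left out ...]
1 67 76]
275 200 -0.244 -0.048 -0.001 [ 82 172  71]
275 202 -0.234 -0.045 -0.002 [ 83 178  70]
275 204 -0.217 -0.039 0.001 [ 81 171  70]
275 206 -0.212 -0.037 -0.004 [ 82 178  70]
275 208 -0.192 -0.031 0.002 [ 82 169  71]
275 210 -0.184 -0.029 -0.0 [ 82 180  71]
275 212 -0.17 -0.024 0.002 [ 82 174  69]
275 214 -0.108 -0.003 0.04 [ 11 130 143]
275 216 -0.1 -0.0 0.038 [ 11 158 177]
275 218 -0.093 0.002 0.035 [ 14 229 183]
275 220 -0.09 0.003 0.03 [ 13 224 182]
275 222 -0.085 0.004 0.026 [ 13 223 175]
275 224 -0.098 -0.0 0.007 [ 10 195 114]
275 226 -0.084 0.004 0.011 [90 16 32]
275 228 -0.075 0.007 0.01 [150  27  28]
0.008 [ 0.46790779 -0.01800918  0.03786939] [0.65102158 0.37194854 0.27364746]
```

The depth shows the tips at z≈0.066 though the reported TCP implies 0.030. I'll check whether that offset was there at the start too.

```bash
python3 - <<'E'
from h import *
c=dict(np.load("scene0.npz")); P=cloud(c)
def tips(P,ctr):
    q=P[(np.hypot(P[...,0]-ctr[0],P[...,1]-ctr[1])<.09)&(P[...,2]>.045)&(P[...,2]<.4)]
    for lo in np.arange(.04,.32,.01):
        s=q[(q[:,2]>=lo)&(q[:,2]<lo+.01)]
        if len(s): print(round(lo,2),len(s),np.round(s.mean(0),3), np.round(np.ptp(s[:,:2],axis=0),3))
tips(P,(.187,-.490)); print("now"); c=cams.read_camera("scene"); tips(cloud(c),(.468,-.018))
E
```

```text
0.08 1 [ 0.121 -0.43   0.082] [0. 0.]
0.09 2 [ 0.114 -0.438  0.097] [0. 0.]
0.22 3 [ 0.192 -0.507  0.228] [0.026 0.093]
0.23 19 [ 0.195 -0.49   0.235] [0.05  0.105]
0.24 33 [ 0.191 -0.482  0.245] [0.068 0.118]
0.25 28 [ 0.193 -0.49   0.255] [0.066 0.121]
0.26 35 [ 0.194 -0.491  0.265] [0.067 0.128]
0.27 34 [ 0.192 -0.49   0.275] [0.068 0.123]
0.28 21 [ 0.196 -0.495  0.283] [0.06  0.119]
0.29 38 [ 0.196 -0.467  0.297] [0.118 0.156]
0.3 118 [ 0.205 -0.478  0.306] [0.117 0.158]
0.31 98 [ 0.215 -0.485  0.315] [0.083 0.156]
0.32 87 [ 0.21  -0.499  0.326] [0.072 0.158]
now
0.04 2 [ 0.473 -0.056  0.045] [0.011 0.02 ]
0.05 5 [ 0.478 -0.035  0.059] [0.017 0.065]
0.06 19 [ 0.475 -0.018  0.065] [0.023 0.076]
0.07 34 [ 0.475 -0.02   0.074] [0.038 0.085]
0.08 38 [ 0.475 -0.016  0.085] [0.034 0.087]
0.09 38 [ 0.477 -0.021  0.096] [0.034 0.093]
0.1 32 [ 0.476 -0.014  0.105] [0.032 0.089]
0.11 9 [ 0.482 -0.043  0.113] [0.017 0.069]
0.12 43 [ 0.482 -0.009  0.126] [0.089 0.17 ]
0.13 141 [ 0.495 -0.012  0.136] [0.071 0.169]
0.14 175 [ 0.489 -0.022  0.145] [0.076 0.163]
0.15 110 [ 0.489 -0.023  0.156] [0.067 0.161]
0.16 386 [ 0.473 -0.011  0.165] [0.103 0.179]
0.17 79 [0.482 0.006 0.175] [0.064 0.127]
0.18 85 [0.481 0.006 0.185] [0.063 0.067]
0.19 77 [0.481 0.006 0.196] [0.061 0.064]
0.2 33 [0.474 0.015 0.203] [0.057 0.062]
0.21 64 [0.483 0.012 0.216] [0.084 0.062]
0.22 143 [0.478 0.01  0.224] [0.083 0.083]
0.23 106 [ 0.487 -0.006  0.234] [0.066 0.073]
0.24 39 [ 0.492 -0.007  0.244] [0.044 0.053]
0.25 86 [ 0.492 -0.002  0.256] [0.063 0.071]
0.26 69 [ 0.493 -0.003  0.265] [0.061 0.065]
0.27 94 [ 0.493 -0.005  0.274] [0.053 0.069]
0.28 77 [ 0.492 -0.002  0.285] [0.057 0.065]
0.29 81 [ 0.493 -0.004  0.295] [0.057 0.064]
0.3 90 [ 0.494 -0.002  0.306] [0.053 0.062]
0.31 74 [ 0.495 -0.005  0.315] [0.053 0.063]
0.32 56 [ 0.5   -0.006  0.326] [0.031 0.086]
```

There is a consistent offset: the tips and body sit about 27 mm higher than reported, at the start as well, while x and y agree. I'll trust vision, back off past the rim, lower and re-check.

Call:
carry_out --pt "-0.9 0 0 0 0 0 0.6" --pt "-1.2 0 0 0 0 0 0.6" --pt "-1.2 0 0 0 0 0 0.6" --pt "-1.1 0 0 0 0 0 0.6" --pt "-0.6 0 0 0 0 0 0.6" --pt "0 0 1 0 0 0 0.6" --pt "0 0 1 0 0 0 0.6" --pt "0 0 0.5 0 0 0 0.6"

```text
time: 5.02
tool_pos: [0.4181, -0.0286, 0.0123]
tool_rot: [-3.141, 0.001, 0.211]
contact_force: [-1.2, -0.2, 0.5]
opening: 0.0553
grip_force: 0.0
```

```bash
python3 - <<'E'
from h import *
c=cams.read_camera("scene"); P=cloud(c); t=robot.observe()["tool_pos"]; print(t,robot.observe()["contact_force"])
q=P[(np.hypot(P[...,0]-t[0]-.005,P[...,1]-t[1])<.07)&(P[...,2]>.01)&(P[...,2]<.12)]
hsv=cv2.cvtColor(c["image"],cv2.COLOR_BGR2HSV)
o=np.array([.5626,-.0044]); psi=.2125
ex=np.array([np.cos(psi),np.sin(psi)]);ey=np.array([-ex[1],ex[0]])
X=(P[...,:2]-o)@ex; Y=(P[...,:2]-o)@ey
m=(X<-.128)&(X>-.17)&(abs(Y)<.07)&(P[...,2]>.02)&(P[...,2]<.1)&(hsv[...,1]<60)
for lo in np.arange(.02,.1,.006):
    s=m&(P[...,2]>=lo)&(P[...,2]<lo+.006); print(lo.round(3),s.sum(),X[s].mean().round(3) if s.any() else'',Y[s].round(2)[:12])
cv2.imwrite("pics/s3.png",cv2.resize(c["image"][180:260,220:330],None,fx=7,fy=7,interpolation=cv2.INTER_CUBIC))
E
```

```text
[ 0.41783823 -0.028473    0.01181419] [-0.4497407  -0.96360459 -0.67192324]
0.02 0  []
0.026 2 -0.14 [-0.03 -0.02]
0.032 4 -0.137 [-0.03  0.04  0.04  0.04]
0.038 16 -0.137 [-0.02 -0.04 -0.03 -0.03 -0.03 -0.03 -0.02 -0.02 -0.02  0.04  0.04  0.04]
0.044 18 -0.139 [-0.02 -0.03 -0.02 -0.02 -0.04 -0.03 -0.03 -0.03 -0.02 -0.03 -0.02 -0.02]
0.05 15 -0.137 [-0.02 -0.04 -0.04 -0.03 -0.03  0.04  0.05  0.04  0.04  0.04  0.05  0.05]
0.056 21 -0.14 [-0.02 -0.02 -0.03 -0.02 -0.04 -0.03 -0.03 -0.03 -0.03 -0.02 -0.03 -0.03]
0.062 19 -0.138 [-0.04 -0.03 -0.04 -0.03 -0.03 -0.02 -0.02  0.05  0.05  0.04  0.05  0.04]
0.068 26 -0.137 [-0.02 -0.04 -0.04 -0.03 -0.04 -0.03 -0.03 -0.03 -0.02 -0.02 -0.03 -0.03]
0.074 21 -0.139 [-0.02 -0.04 -0.02 -0.02 -0.04 -0.03 -0.02 -0.03 -0.02 -0.02  0.04  0.04]
0.08 13 -0.138 [-0.02 -0.03 -0.02 -0.04 -0.03 -0.03 -0.02 -0.03 -0.03 -0.03  0.04  0.04]
0.086 6 -0.145 [-0.03 -0.02 -0.02 -0.02 -0.03 -0.03]
0.092 1 -0.131 [-0.03]
0.098 1 -0.149 [0.06]
```

View pics/s3.png

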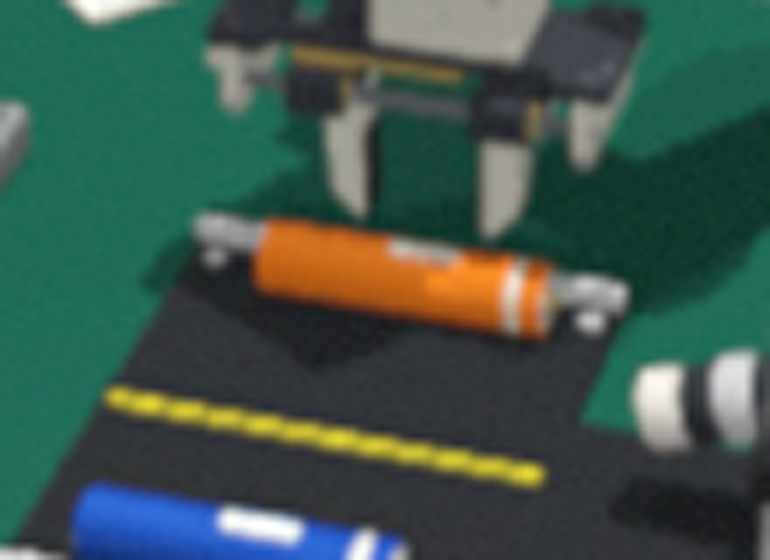

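The tips (crop (355,215) and (490,235)) are just behind the cell at about z 0.034. I lower them 6 mm and push slowly, watching the force.

Call:
carry_out --pt "0 0 0.6 0 0 0 0.6" --pt "0.3 0 0 0 0 0 0.6" --pt "0.4 0 0 0 0 0 0.6" --pt "0.4 0 0 0 0 0 0.6" --pt "0.4 0 0 0 0 0 0.6" --pt "0.4 0 0 0 0 0 0.6" --pt "0.3 0 0 0 0 0 0.6" --pt "0.3 0 0 0 0 0 0.6"

```text
time: 5.73
tool_pos: [0.4439, -0.0232, 0.007]
tool_rot: [3.141, -0.0, 0.212]
contact_force: [0.1, 0.6, 0.5]
opening: 0.0552
grip_force: 0.0
```

```bash
python3 - <<'E'
from h import *
orange("scene",(230,200,312,270)); print(robot.observe()["contact_force"])
E
```

```text
scene rect ctr [-0.0328  0.0472] size [0.1258 0.2516] ang -51.99 fit ang -3.69 mean [-0.0817  0.0026] 367 xr [-0.1082 -0.0581] tcp -0.1195 0.0065 0.0071
[0.29802215 0.27189282 0.7550801 ]
```

It rolls with almost no force. I keep going.

Call:
carry_out --pt "0.35 0 0 0 0 0 0.6" --pt "0.35 0 0 0 0 0 0.6" --pt "0.35 0 0 0 0 0 0.6" --pt "0.35 0 0 0 0 0 0.6" --pt "0.35 0 0 0 0 0 0.6" --pt "0.35 0 0 0 0 0 0.6" --pt "0.35 0 0 0 0 0 0.6" --pt "0.35 0 0 0 0 0 0.6"

```text
time: 6.45
tool_pos: [0.471, -0.0173, 0.0069]
tool_rot: [3.142, 0.0, 0.212]
contact_force: [0.3, 0.4, 0.3]
opening: 0.0551
grip_force: 0.1
```

Call:
carry_out --pt "0.35 0 0 0 0 0 0.6" --pt "0.35 0 0 0 0 0 0.6" --pt "0.35 0 0 0 0 0 0.6" --pt "0.35 0 0 0 0 0 0.6" --pt "0.35 0 0 0 0 0 0.6" --pt "0.35 0 0 0 0 0 0.6" --pt "0.35 0 0 0 0 0 0.6" --pt "0.2 0 0 0 0 0 0.6"

```text
time: 7.12
tool_pos: [0.4972, -0.0118, 0.0069]
tool_rot: [3.141, -0.0, 0.212]
contact_force: [-0.1, 0.8, 0.5]
opening: 0.055
grip_force: 0.0
```

```bash
cat >> h.py <<'E'
def cell(P,c):
    "axis from depth points of the orange cell, stage frame: radius-16 circle fit in x-z for slices along y"
    from scipy.optimize import least_squares
    o=np.array([.5626,-.0044]); psi=.2125; ex=np.array([np.cos(psi),np.sin(psi)]);ey=np.array([-ex[1],ex[0]])
    hsv=cv2.cvtColor(c["image"],cv2.COLOR_BGR2HSV); k=cv2.inRange(hsv,(4,120,70),(19,255,255))>0
    X=(P[...,:2]-o)@ex; Y=(P[...,:2]-o)@ey; k&=(abs(X)<.135)&(abs(Y)<.11)&(P[...,2]>.012)&(P[...,2]<.05)
    x,y,z=X[k],Y[k],P[...,2][k]
    f=lambda p:np.hypot(x-p[0]-p[1]*y,z-.024)-.016
    r=least_squares(f,[np.mean(x)-.01,0],loss="soft_l1",f_scale=.002)
    print("axis x at y=0 %.4f  ang %.2f deg  yrange %.3f %.3f n %d rms %.4f"%(r.x[0],-np.degrees(r.x[1]),np.percentile(y,2),np.percentile(y,98),len(x),np.std(r.fun)))
E
python3 - <<'E'
from h import *
c=orange("scene",(215,200,312,280)); cell(cloud(c),c); c=dict(np.load("scene0.npz")); cell(cloud(c),c);c=dict(np.load("top0.npz")); cell(cloud(c),c); print(robot.observe()["contact_force"])
E
```

```text
scene rect ctr [-0.0314  0.0071] size [0.058  0.1483] ang 0.09 fit ang -2.26 mean [-0.0305  0.0041] 475 xr [-0.0584 -0.0042] tcp -0.0653 0.0065 0.007
axis x at y=0 -0.0382  ang 0.03 deg  yrange -0.058 0.074 n 403 rms 0.0026
axis x at y=0 -0.1045  ang 0.60 deg  yrange -0.058 0.073 n 335 rms 0.0028
axis x at y=0 -0.1020  ang 0.75 deg  yrange -0.059 0.074 n 373 rms 0.0033
[ 0.18538005 -0.15637202  0.55245704]
```

Call:
carry_out --pt "0.35 0 0 0 0 0 0.6" --pt "0.35 0 0 0 0 0 0.6" --pt "0.35 0 0 0 0 0 0.6" --pt "0.35 0 0 0 0 0 0.6" --pt "0.35 0 0 0 0 0 0.6" --pt "0.35 0 0 0 0 0 0.6" --pt "0.35 0 0 0 0 0 0.6" --pt "0.35 0 0 0 0 0 0.6"

```text
time: 7.83
tool_pos: [0.5243, -0.0059, 0.0069]
tool_rot: [3.142, 0.0, 0.212]
contact_force: [-0.4, -0.0, 0.2]
opening: 0.055
grip_force: 0.1
```

Call:
carry_out --pt "0.3 0 0 0 0 0 0.6" --pt "0.2 0 0 0 0 0 0.6" --pt "0.15 0 0 0 0 0 0.6" --pt "0.1 0 0 0 0 0 0.6" --pt "0.05 0 0 0 0 0 0.6" --pt "0 0 0 0 0 0 0.6" --pt "0 0 0 0 0 0 0.6" --pt "0 0 0 0 0 0 0.6"

```text
time: 8.5
tool_pos: [0.5317, -0.0043, 0.0069]
tool_rot: [3.142, 0.0, 0.212]
contact_force: [0.2, -0.4, 0.3]
opening: 0.0548
grip_force: 0.0
```

```bash
python3 - <<'E'
from h import *
c=orange("scene",(215,200,312,280)); cell(cloud(c),c)
E
```

```text
scene rect ctr [0.0038 0.0088] size [0.0563 0.1504] ang -0.22 fit ang -2.62 mean [0.0059 0.0041] 453 xr [-0.0218  0.0301] tcp -0.0302 0.0066 0.0069
axis x at y=0 -0.0035  ang 0.72 deg  yrange -0.058 0.074 n 392 rms 0.0028
```

Call:
carry_out --pt "0.1 0 0 0 0 0 0.6" --pt "0.1 0 0 0 0 0 0.6" --pt "0.05 0 0 0 0 0 0.6" --pt "0 0 0 0 0 0 0.6" --pt "-1 0 0 0 0 0 0.6" --pt "-1 0 0 0 0 0 0.6" --pt "-1 0 -1 0 0 0 0.6" --pt "0 0 -2.5 0 0 0 0.6"

```text
time: 9.22
tool_pos: [0.5007, -0.0098, 0.0395]
tool_rot: [-3.139, 0.008, 0.212]
contact_force: [0.4, 0.1, 0.1]
opening: 0.055
grip_force: 0.0
```

Call:
carry_out --pt "-1 2 -3 0 0 0 0.6" --pt "-1 2.5 -2 0 0 0 0.2" --pt "-1 3 -2 0 0 0 0" --pt "-1 3 0 0 0 0 0" --pt "-1 3 0 0 0 0 0" --pt "-1 3 0 0 0 0 0" --pt "-1 3 0 0 0 0 0" --pt "-1 3 0 0 0 0 0"

```text
time: 9.88
tool_pos: [0.4736, -0.2484, 0.1121]
tool_rot: [3.141, -0.0, 0.212]
contact_force: [0.1, -0.6, 0.6]
opening: 0.0127
grip_force: 0.0
```

```bash
python3 - <<'E'
from h import *
c=orange("scene",(215,200,312,280)); cell(cloud(c),c); 
t=cams.read_camera("top"); cell(cloud(t),t)
k=cv2.inRange(cv2.cvtColor(t["image"],cv2.COLOR_BGR2HSV),(4,120,70),(19,255,255)); print(k[150:245,245:325].sum()/255)
cv2.imwrite("pics/t4.png",cv2.resize(t["image"][145:255,190:390],None,fx=4,fy=4,interpolation=cv2.INTER_CUBIC))
E
```

```text
scene rect ctr [0.0359 0.0047] size [0.1271 0.1531] ang -4.38 fit ang -3.76 mean [0.007  0.0026] 454 xr [-0.0222  0.0324] tcp -0.1397 -0.2252 0.1122
axis x at y=0 -0.0010  ang 0.84 deg  yrange -0.057 0.074 n 364 rms 0.0028
axis x at y=0 0.0023  ang 0.76 deg  yrange -0.057 0.076 n 361 rms 0.0035
413.0
```

View pics/t4.png

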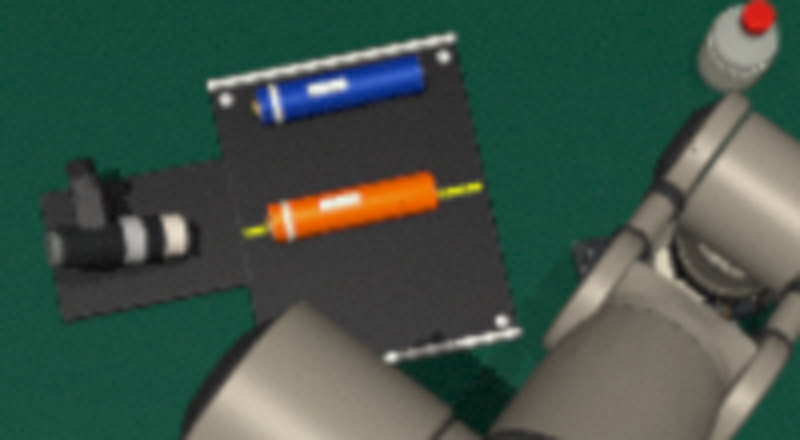

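The cell lies on the line: crop (270,225)–(435,190), covering the middle of the yellow line, measured within about 1 mm and 0.8°. The blue cell is unmoved. Next is the shutter.

Call:
carry_out --pt "-0.6 1.4 0 0 0 0 0" --pt "-0.6 1.5 0 0 0 0 0" --pt "0 0 0 0 0 0 0" --pt "0 0 2 0 0 0 0" --pt "0 0 2 0 0 0 0" --pt "0 0 1.5 0 0 0 0" --pt "0 0 0.5 0 0 0 0" --pt "0 0 0 0 0 0 0"

```text
time: 10.65
tool_pos: [0.4678, -0.2762, 0.0508]
tool_rot: [-3.139, 0.002, 0.212]
contact_force: [0.1, 1.0, -0.1]
opening: 0.0007
grip_force: 0.0
```

```bash
python3 - <<'E'
from h import *
c=cams.read_camera("scene"); cv2.imwrite("pics/s5.png",cv2.resize(c["image"][140:240,160:290],None,fx=6,fy=6,interpolation=cv2.INTER_CUBIC)); print(robot.observe()["tool_pos"],robot.observe()["opening"])
E
```

```text
[ 0.46844502 -0.27683521  0.05186098] 0.0009288777288308721
```

View pics/s5.png

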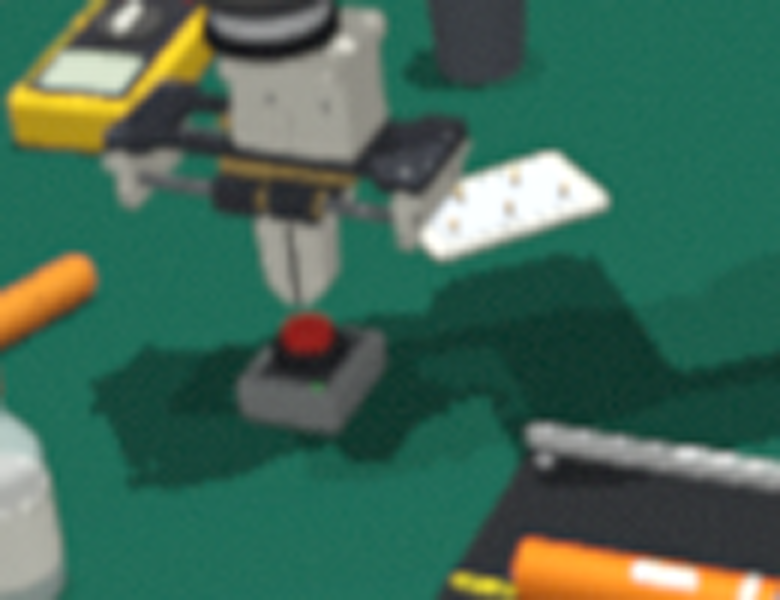

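The closed tips (crop (300,300)) are right above the red button (308,333), about 2–3 cm up. I descend slowly.

Call:
carry_out --pt "0 0.2 0.5 0 0 0 0" --pt "0 0 0.5 0 0 0 0" --pt "0 0 0.5 0 0 0 0" --pt "0 0 0.3 0 0 0 0" --pt "0 0 0.2 0 0 0 0" --pt "0 0 0.2 0 0 0 0" --pt "0 0 0 0 0 0 0" --pt "0 0 0 0 0 0 0"

```text
time: 11.37
tool_pos: [0.4687, -0.2796, 0.03]
tool_rot: [-3.142, 0.0, 0.212]
contact_force: [-0.4, 0.6, 1.4]
opening: 0.0006
grip_force: 0.6
```

Call:
carry_out --pt "0 0 0.1 0 0 0 0" --pt "0 0 0.1 0 0 0 0" --pt "0 0 0.1 0 0 0 0" --pt "0 0 0.1 0 0 0 0" --pt "0 0 0 0 0 0 0" --pt "0 0 0 0 0 0 0" --pt "0 0 0 0 0 0 0" --pt "0 0 0 0 0 0 0"

```text
time: 12.03
tool_pos: [0.4689, -0.2798, 0.0261]
tool_rot: [3.141, -0.0, 0.212]
contact_force: [-0.8, 1.2, 3.5]
opening: 0.0007
grip_force: 1.8
```

Call:
carry_out --pt "0 0 0.1 0 0 0 0" --pt "0 0 0.1 0 0 0 0" --pt "0 0 0 0 0 0 0" --pt "0 0 0 0 0 0 0" --pt "0 0 0 0 0 0 0" --pt "0 0 0 0 0 0 0" --pt "0 0 0 0 0 0 0" --pt "0 0 0 0 0 0 0"

```text
time: 12.7
tool_pos: [0.4689, -0.2798, 0.024]
tool_rot: [3.141, -0.0, 0.212]
contact_force: [-1.3, 0.3, 5.5]
opening: 0.0007
grip_force: 2.5
```

Call:
carry_out --pt "0 0 0.05 0 0 0 0" --pt "0 0 0.05 0 0 0 0" --pt "0 0 0 0 0 0 0" --pt "0 0 0 0 0 0 0" --pt "0 0 0 0 0 0 0" --pt "0 0 0 0 0 0 0" --pt "0 0 0 0 0 0 0" --pt "0 0 0 0 0 0 0"

```text
time: 13.37
tool_pos: [0.4689, -0.2798, 0.0238]
tool_rot: [3.141, -0.0, 0.212]
contact_force: [-2.8, 1.0, 12.7]
opening: 0.0007
grip_force: 6.1
```

The button has bottomed out: the force jumped to 12.7 N and the tool stopped moving. I release upward.

Call:
carry_out --pt "0 0 -0.3 0 0 0 0" --pt "0 0 -1 0 0 0 0" --pt "0 0 -2 0 0 0 0" --pt "0 0 -2.5 0 0 0 0" --pt "0 0 -2.5 0 0 0 0" --pt "0 0 -2 0 0 0 0" --pt "0 0 0 0 0 0 0" --pt "0 0 0 0 0 0 0"

```text
time: 14.03
tool_pos: [0.4692, -0.28, 0.1269]
tool_rot: [3.14, -0.001, 0.212]
contact_force: [-0.6, 0.1, 0.3]
opening: 0.0006
grip_force: 0.0
```

```bash
python3 - <<'E'
from h import *
for n in("scene","top"):
    c=cams.read_camera(n); cell(cloud(c),c)
s=robot.observe(); print(s["tool_pos"],s["contact_force"])
E
```

```text
axis x at y=0 -0.0009  ang 1.00 deg  yrange -0.057 0.075 n 362 rms 0.0025
axis x at y=0 0.0019  ang 1.24 deg  yrange -0.058 0.076 n 372 rms 0.0035
[ 0.46819008 -0.27919793  0.12495931] [ 0.19146606 -0.13626794 -0.8004241 ]
```

The cell is still on the line and the arm is clear, so I hand in.

```bash
python3 -c "
from cell import robot; print(robot.hand_in())"
```

```text
the job is handed in; nothing more can be done
None
```

I rolled the orange cell onto the yellow line (centred within about 2 mm, about 1° off parallel, terminal toward the microscope), then pressed the shutter fully down, released it and handed the job in; no verdict was returned.

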